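Lock a sample tray to its docking bracket with a quick-release pin

ROBOT

A 7-joint arm with a two-finger parallel gripper is mounted at the origin on a cart in front of the work surface, level with it; the furniture and walls round the work are solid. World frame = base frame: x ahead of the robot, y to its left, z up, the work surface at z = 0. Lengths are in m, angles in rad, forces in N, time in s.
With the tool pointing down it reaches from about 0.425 to 0.925 m from the base axis. Payload 6.8 kg.
Tool frame: the origin (TCP) lies at the very end of the fingers, on their centre line; the grasp point (between the pads) lies 19 mm behind it (r.grip_depth is the distance from the TCP to the grasp point, in m); z points along the fingers, x is the direction in which the jaws open and shut, and the axes are right-handed (so a half turn about z gives the same grasp; the last joint's range is limited). The gripper opens to 85 mm and grips with 20 to 120 N. Pads are 22 mm wide; open, the fingers measure 114 mm over their backs; the gripper's body (76 mm by 85 mm) begins 54 mm behind the grasp point. The pads swing forward as they close: fully open they stand 13 mm farther back than shut.
Start: joints at [-1.458, 0.477, 0.022, 1.555, -0.011, 1.109, -0.083], TCP at [0.148, 0.659, 0.231] pointing down, gripper open.
Joint ranges: [-2.96, 2.96], [-0.34, 2.1], [-1.41, 1.46], [0.24, 2.44], [-1.37, 4.51], [0.17, 1.92], [-2.96, 2.96]. Speed limits (rad/s): [2.39, 2.39, 3.14, 3.14, 3.14, 3.14, 3.14].

INTERFACE

Orientations are given as a rotation vector (axis times angle).
In Python, from bench import r gives the robot as it stands.
- The arm moves only by the shell command python3 -m handwheel 'ROWS' [OPENING] [FORCE]. ROWS is JSON, a list of rows, each a list of 6 numbers: the shift along the tool's x, y, z in m, then the turn, a rotation vector about the tool's x, y, z in rad. A call has 1 to 5 rows; each row is the pose to reach, as a shift and turn from the pose measured when the call began, along the tool's axes at that moment; what a row does not reach only later rows make up. A row lasts 1/8 s, in which the tool goes at most 62.5 mm and 10.7 degrees, less where a joint would pass 70% of its speed; a pose out of reach is approached as far as the arm can. A call with a gripper value outside its range is refused whole. OPENING is the opening, from 0 (shut) to 1 (fully open), set as the call begins (- or left out, the last holds). The fingers move at their own pace and stop on an object; FORCE is the grip in N (left out, the last holds). Time passes only in rows, so rows that repeat a pose let the fingers close. It gives the time, the measured TCP pose, the force and the opening at its end, in the units of the state.
- r.get_obs(): the state, without advancing time (a new reading comes with each control period).
- r.grab_frame(name): name is "scene" or "side" or "wrist"; returns a dict with "pixels" (384x512x3 uint8, red, green, blue), "K" (3x3 intrinsics, pixels), "rvec" (rotation vector, rad) and "tvec" (3), from world to camera coordinates, as OpenCV has them; the wrist camera has in their place "mount" (4x4, takes a point from camera to tool coordinates, whose origin is the TCP and whose axes are the tool frame's). Camera axes: x right, y down, z forward; pixel columns grow to the right and rows downward; lengths in m; the calibration is good to about 2 mm. The wrist camera is an equidistant fisheye: a pixel r from the principal point sees the ray r / f radians off the axis. A picture is of the moment at which its call begins: read the wrist's pose just before it. There is no depth.
- r.hand_in(): hands the job in, once; it reports no verdict.
The state is a dict: "clock": time; "joints": joint angles; "qvel": joint speeds; "tau": joint torques, N m; "tcp_pos": TCP position; "orientation": TCP orientation; "contact_force": force on the tool from outside, world axes, zero at the start; "moment": the same for the moment, N m; "grip_width": finger opening in m.
Only numpy, scipy, OpenCV 4.12 (cv2) and the standard library are available. Lean on these libraries where they do the work, as an engineer would, in place of code of your own. Each camera call takes 0.05 s, during which the arm holds its last target. There are 200 camera calls.

TASK

Lock the sample tray to its docking bracket with the quick-release pin: take the pin out of its parking block with both of its side buttons squeezed in, feel with its nose along the bracket's slot for the hole in the tray's tongue below, and push it gently through until its collar sits flat on the bracket, buttons still squeezed. Then let go so that the buttons spring out and the pin stays locked. Press lightly (the pin never harder than about 20 N on the bracket or tongue), touch bracket and tray with nothing but the pin, and leave the things standing around where they are.

Things in the scene. Friction and masses are not known exactly. Their poses are not given: they have to be found in the camera images.
- pin_grip (a point): Quick-release pin (loose, 0.13 kg) upright in the parking block. Black head 24 (x) x 20 (y) x 34 mm, a grey button 18 mm wide, 26 mm tall on each y side. This point: on its axis at the buttons' mid-height, 17.5 mm above the collar's top, 16.5 mm below the head's top, 51.5 mm above the nose's end. z up along the axis; y runs through both buttons: squeeze along y. Yaw varies; a half turn is the same.
- pin_collar (a point): On the pin's axis at the underside of its steel collar (28 mm wide, 4 mm thick), 21.5 mm below pin_grip, same axes. Below it the steel shank, 12 mm in diameter, 30 mm long, its nose bevelled to 10 mm over the last 2.5 mm. Gripped across the head's other sides (x, 24 mm) the teeth stay out and the pin cannot be inserted.
- button_a (a joint): Travel of the pin's +y button (m): 0 = sprung out (locked), 0.003 = squeezed fully in. The two buttons measure 34 mm over their faces when out, 28 mm when in. About 5 N a side squeezes them; 25 to 40 N of grip holds them surely.
- button_b (a joint): Travel of the -y button, likewise. Each button carries a lock tooth 7 to 12 mm above the nose's end: with the button out it stands 2.5 mm out of the shank on that y side and cannot pass the tongue's hole; squeezed in, it vanishes inside the shank.
- block_hole (a point): Centre of the mouth of the parking block's hole, on its top face 40 mm above the worktop: a fixed grey block 60 x 60 mm (foot 74 mm) with a loose hole 22 mm wide. The pin's collar rests on the top face, its underside level with this point. Lift the pin straight up by more than 32 mm to clear it.
- slot (a point): Middle of the robot-side END of the slot in the top strap of the fixed docking bracket, on the strap's top face, 62 mm above the worktop. z up, x along the slot toward its far end and the tray, y across. Strap 6 mm thick; slot 48 mm long (x = 0 to 48 mm), 14.5 mm wide (y). With the pin home its collar rests on this face and the teeth stand about 2.5 mm below the tongue.
- tongue_face (a point): Point 7.5 mm below slot, same axes, level with the top face of the tray's steel tongue; it does NOT move with the tongue. The tongue (8 mm thick, 50 mm wide) fills the slot from below but for one round hole, 13.5 mm with 1 mm chamfer, at y = 0 and x anywhere from 10 to 38 mm: not measured, to be found by feel. 38 mm free below. Contact is hard: come down at 5 to 12 mm/s.
- bracket: The docking bracket with the tray it carries; origin on the worktop below the slot's middle (24 mm beyond slot in x), same axes. Strap 100 (x) x 84 (y) mm. Base 270 x 104 mm, x = -50 to +220 mm. Tongue and tray slide stiffly along x (8 N). The white tray (120 x 104 mm, rim 54 mm above the worktop, a loose dish in it, up to 70 mm) begins 56 to 84 mm beyond the origin.
- jar: Bystander: small jar with a dark lid, 41 mm wide, 33 mm tall; origin under its centre.
- dropper: Bystander: white dropper bottle with a green pointed cap, 31 mm wide, 96 mm tall; origin under its centre.
- tape: Bystander: roll of white tape lying flat, 62 mm wide, 19 mm tall; origin under its centre.
Mind the look-alikes: they are no part of the job. What is shaped like the part that bears pin_grip but turquoise or yellow is not meant.

How it is judged:
On the way, in this order (a step that is already met when the one before it is completed fails the run):
1. the pin is lifted clear of the parking block with both buttons squeezed in (value of joint each of button_a, button_b above 0.002 m and z of pin_collar in the frame of block_hole above 0.032 m), for 0.2 s.
2. the pin is through slot and tongue, its collar on the bracket, with both buttons still squeezed in (value of joint each of button_a, button_b above 0.002 m and z of pin_collar in the frame of slot between -0.003 and 0.0025 m and y of pin_collar in the frame of slot between -0.004 and 0.004 m and x of pin_collar in the frame of slot between 0.007 and 0.041 m and angle between pin_collar's own z axis and vertical below 0.09 rad), for 0.1 s.
At the end, for the whole second after the job is handed in: The pin stands upright (within 5 degrees) through the slot and the tongue's hole, its collar's underside within 2.5 mm of the bracket's top face, both buttons sprung out (under 1 mm of travel), at rest and released (z of pin_collar in the frame of slot between -0.003 and 0.0025 m and y of pin_collar in the frame of slot between -0.004 and 0.004 m and x of pin_collar in the frame of slot between 0.007 and 0.041 m and angle between pin_collar's own z axis and vertical below 0.09 rad and value of joint each of button_a, button_b below 0.001 m and linear speed of pin below 0.02 m/s and contact force between the fingers and pin below 0.1 N); the robot touches nothing.
It fails at once if the pin is pressed on the bracket, tongue or tray with more than 25 N (contact force between pin and bracket above 25 N).
It fails at once if the robot itself touches the bracket or the tray (over 2 N) (contact force between any of the fingers, the arm and bracket above 2 N).
It fails at once if the dark-lidded jar is shifted by more than 15 mm (distance of jar from where it was at the start of the episode above 0.015 m).
It fails at once if the white dropper bottle is shifted by more than 15 mm (distance of dropper from where it was at the start of the episode above 0.015 m).
It fails at once if the tape roll is shifted by more than 15 mm (distance of tape from where it was at the start of the episode above 0.015 m).
It also fails if it takes over 67 s, if anything falls off the work surface, if the arm or the gripper's body presses on something with over 40 N, if the wrist force passes 120 N, or if a joint passes its speed limit or range.

## Working session

There is one attempt and no reset: what is moved stays moved. The work goes in short steps, Python scripts to look and compute and a shell command to move; the robot and the scene stay as the last step left them, time stands still between calls to the robot, and variables do not carry over. Pictures are saved under pics/ and viewed, on a budget of 10 in all, crops included, one or two more only if the job needs it, and the job is handed in when it is done.

```bash
mkdir -p pics; ls; cat > h.py <<'E'
import numpy as np, cv2
from bench import r
from scipy.spatial.transform import Rotation as R
def save(n,f): cv2.imwrite(f'pics/{n}.png',cv2.cvtColor(f['pixels'],cv2.COLOR_RGB2BGR))
def ray(f,u,v):
    "world origin, direction for fixed cam"
    K=f['K'];Rm=R.from_rotvec(np.ravel(f['rvec'])).as_matrix();t=np.ravel(f['tvec'])
    d=Rm.T@np.linalg.inv(K)@[u,v,1];return -Rm.T@t,d
def proj(f,P):
    return cv2.projectPoints(np.array(P,float).reshape(-1,1,3),np.ravel(f['rvec']),np.ravel(f['tvec']),f['K'],None)[0].reshape(-1,2)
def tool(o): return R.from_rotvec(o['orientation']).as_matrix(),np.array(o['tcp_pos'])
def wray(f,o,u,v):
    K=f['K'];a=np.array([(u-K[0,2])/K[0,0],(v-K[1,2])/K[1,1]]);th=np.hypot(*a)
    d=np.r_[np.sin(th)*a/max(th,1e-9),np.cos(th)]
    M=f['mount'];Rt,p=tool(o);return p+Rt@M[:3,3],Rt@M[:3,:3]@d
def atz(c,d,z): return c+d*(z-c[2])/d[2]
E
python3 - <<'E'
from h import *
o=r.get_obs();print(o)
fs={n:r.grab_frame(n) for n in('scene','side','wrist')}
import pickle;pickle.dump((o,fs),open('f0.pkl','wb'))
for n in fs: save(n+'0',fs[n])
cv2.imwrite('pics/two.png',np.hstack([cv2.imread('pics/scene0.png'),cv2.imread('pics/side0.png')])[:, :])
print(fs['wrist']['mount'],fs['wrist']['K'])
E
```

```text
pics
{'clock': 0.0, 'joints': array([-1.4580767 ,  0.4777781 ,  0.02235583,  1.55645022, -0.01148816,
        1.10928286, -0.0830767 ]), 'qvel': array([ 0.00083004,  0.00043068,  0.00060125, -0.00068287,  0.00014789,
       -0.00179376,  0.00146043]), 'tau': array([ 7.65088007e-04, -5.96467710e+01,  1.60782617e+00, -2.81189150e+01,
        1.23030500e-02,  9.49789421e-03,  9.16317262e-07]), 'tcp_pos': array([0.14774393, 0.65803323, 0.23034129]), 'orientation': array([ 2.45168855e+00,  1.96241801e+00, -2.03929351e-03]), 'contact_force': array([ 0.03935422, -0.65756139, -0.23302563]), 'moment': array([-0.01047011,  0.01894454,  0.0046137 ]), 'grip_width': 0.08547769667548089}
[[ 9.99999076e-01 -2.98216926e-04 -1.32648873e-03  7.15689215e-05]
 [ 6.76225735e-04  9.55505628e-01  2.94972096e-01 -7.49021906e-02]
 [ 1.17950177e-03 -2.94972720e-01  9.55504947e-01 -1.42493604e-01]
 [ 0.00000000e+00  0.00000000e+00  0.00000000e+00  1.00000000e+00]] [[297.31863964   0.         260.0344    ]
 [  0.         297.31863964 188.25367889]
 [  0.           0.           1.        ]]
```

View pics/scene0.png

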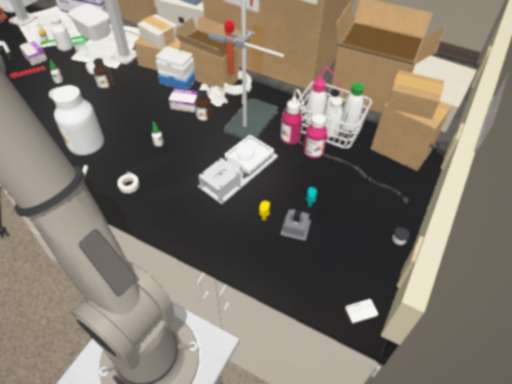

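View pics/side0.png

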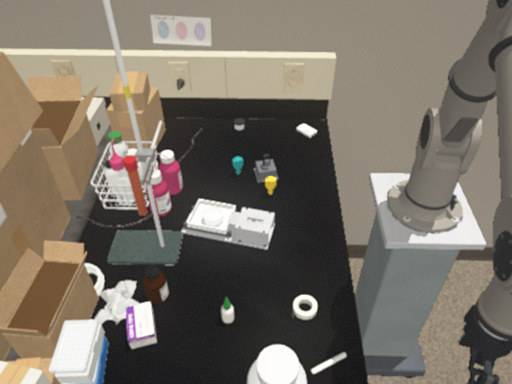

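View pics/wrist0.png

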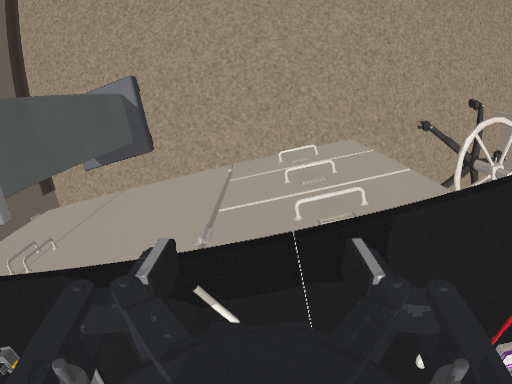

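Scene view: the grey block with a black-headed thing is at (296,224), the yellow look-alike at (264,210), the turquoise one at (312,195), and the bracket's strap at (222,178) with the tray at (250,157). The jar is at (401,236), the dropper at (157,134) and the tape at (128,183). Side view: block (265,170), yellow (271,185), turquoise (238,163), bracket (255,226). The wrist view shows only the cart edge. Next is an enlarged crop to confirm.

```bash
python3 - <<'E'
from h import *
import pickle;o,fs=pickle.load(open('f0.pkl','rb'))
def crop(n,x,y,w,h,W,H):
    im=cv2.imread(f'pics/{n}0.png')[y:y+h,x:x+w];return cv2.resize(im,(W,H),interpolation=cv2.INTER_CUBIC)
a=np.hstack([crop('scene',190,130,150,112,400,299),crop('side',180,140,150,112,400,299)])
b=np.hstack([crop('scene',270,175,60,75//1,240,300),crop('scene',190,160,60,60,300,300),crop('side',245,145,52,60,260,300)])
cv2.imwrite('pics/crop0.png',np.vstack([a,b]))
for n,uv in dict(scene=[(296,233),(222,176),(264,217),(312,204),(401,242),(157,143),(128,184)],side=[(265,178),(257,228),(271,192),(238,172),(239,128),(228,320),(305,308)]).items():
    for q in uv:
        c,d=ray(fs[n],*q);print(n,q,[np.round(atz(c,d,z)[:2],3) for z in(0.,.04,.062)])
    print(c)
E
```

```text
scene (296, 233) [array([ 0.5 , -0.15]), array([ 0.474, -0.159]), array([ 0.46 , -0.164])]
scene (222, 176) [array([0.585, 0.154]), array([0.556, 0.134]), array([0.54 , 0.123])]
scene (264, 217) [array([ 0.506, -0.042]), array([ 0.48 , -0.054]), array([ 0.465, -0.061])]
scene (312, 204) [array([ 0.621, -0.148]), array([ 0.591, -0.157]), array([ 0.574, -0.161])]
scene (401, 242) [array([ 0.619, -0.429]), array([ 0.589, -0.427]), array([ 0.572, -0.426])]
scene (157, 143) [array([0.605, 0.429]), array([0.576, 0.399]), array([0.559, 0.383])]
scene (128, 184) [array([0.41 , 0.398]), array([0.388, 0.369]), array([0.375, 0.353])]
[-0.19024937 -0.37593651  1.06748955]
side (265, 178) [array([ 0.518, -0.119]), array([ 0.517, -0.075]), array([ 0.517, -0.05 ])]
side (257, 228) [array([0.539, 0.113]), array([0.538, 0.149]), array([0.538, 0.168])]
side (271, 192) [array([ 0.497, -0.049]), array([ 0.497, -0.007]), array([0.497, 0.016])]
side (238, 172) [array([ 0.613, -0.149]), array([ 0.609, -0.103]), array([ 0.607, -0.078])]
side (239, 128) [array([ 0.625, -0.415]), array([ 0.62 , -0.358]), array([ 0.618, -0.327])]
side (228, 320) [array([0.605, 0.43 ]), array([0.602, 0.453]), array([0.6  , 0.466])]
side (305, 308) [array([0.406, 0.391]), array([0.41 , 0.416]), array([0.412, 0.429])]
[0.51081786 1.02932846 1.02599234]
```

View pics/crop0.png

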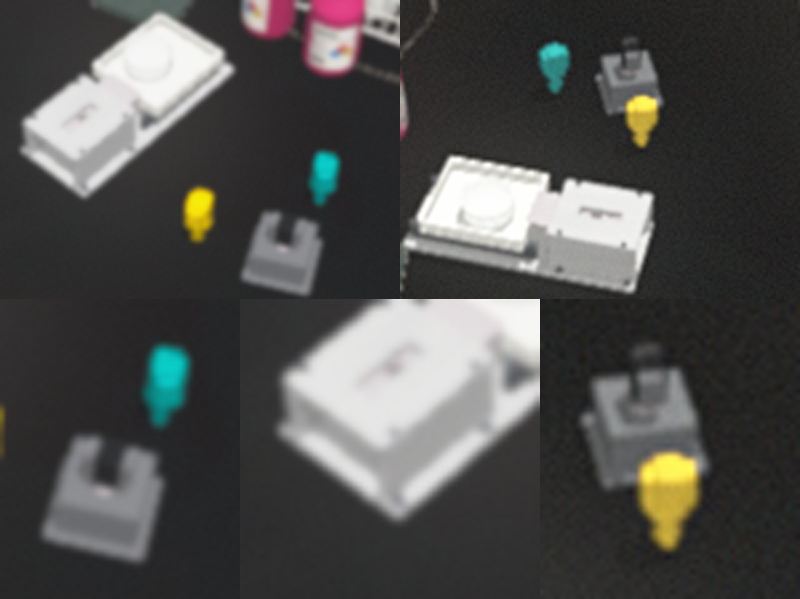

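The pin is the black head standing in the grey block, scene (296,218) and side (265,160). The crop shows grey buttons and collar on the block. The turquoise one (312,195) and the yellow one (264,210) stand loose on the worktop and are not meant. Next I work out the route.

```bash
cat >> h.py <<'E'
def rows(P,ydir=None,pr=True):
    "shift in tool axes to world P; turn to make tool x horizontal along +-xdir (angle rad), tool z down"
    o=r.get_obs();Rt,p=tool(o);s=Rt.T@(np.array(P)-p);t=np.zeros(3)
    if ydir is not None:
        best=None
        for a in(ydir,ydir+np.pi):
            X=np.array([np.cos(a),np.sin(a),0]);Z=np.array([0,0,-1.]);T=np.c_[X,np.cross(Z,X),Z]
            v=R.from_matrix(Rt.T@T).as_rotvec()
            if best is None or np.linalg.norm(v)<np.linalg.norm(best): best=v
        t=best
    print('clock',round(o['clock'],2),'tcp',np.round(p,4),'xdir',round(np.degrees(np.arctan2(Rt[1,0],Rt[0,0])),2),'q7',round(o['joints'][6],2),'| shift',np.round(s,4),'turn',np.round(t,4))
E
python3 - <<'E'
from h import *
import pickle;o,fs=pickle.load(open('f0.pkl','rb'))
for n,b,t in(('scene',(87,150),(65,92)),('side',(277,384),(277,350))):
    c,d=ray(fs[n],*b);print(atz(c,d,0)[:2]);c,d=ray(fs[n],*t);print([np.round(atz(c,d,z)[:2],3) for z in(.1,.15,.2)])
rows([.33,.42,.33]);rows([.5,.08,.3]);rows([.51,-.145,.25],0)
print(tool(o)[0])
E
```

```text
[0.46234958 0.61685569]
[array([0.58 , 0.786]), array([0.54 , 0.726]), array([0.5  , 0.666])]
[0.4805995  0.59040223]
[array([0.483, 0.559]), array([0.485, 0.584]), array([0.486, 0.61 ])]
clock 0.15 tcp [0.1477 0.6582 0.2306] xdir 77.35 q7 -0.08 | shift [-0.1926  0.23   -0.0991] turn [0. 0. 0.]
clock 0.15 tcp [0.1477 0.6582 0.2306] xdir 77.35 q7 -0.08 | shift [-0.4871  0.4703 -0.0687] turn [0. 0. 0.]
clock 0.15 tcp [0.1477 0.6582 0.2306] xdir 77.35 q7 -0.08 | shift [-0.7044  0.5294 -0.0184] turn [1.00e-03 1.10e-03 1.35e+00]
[[ 2.18994175e-01  9.75726136e-01 -2.44098471e-04]
 [ 9.75724536e-01 -2.18994260e-01 -1.77338891e-03]
 [-1.78379807e-03  1.50188974e-04 -9.99998398e-01]]
```

```bash
python3 -m handwheel '[[-0.04,0.045,-0.02,0,0,0.16],[-0.08,0.09,-0.04,0,0,0.33],[-0.12,0.135,-0.06,0,0,0.5],[-0.155,0.18,-0.08,0,0,0.66],[-0.193,0.23,-0.1,0,0,0.8]]' 0.7 30
python3 - <<'E'
from h import *
rows([.49,.12,.3],-0.0)
E
```

```text
clock: 0.78
tcp_pos: [0.3282, 0.421, 0.3302]
orientation: [3.025, 0.846, -0.001]
contact_force: [0.0, 0.7, -0.2]
grip_width: 0.0596
clock 0.78 tcp [0.3282 0.421  0.3302] xdir 31.25 q7 -0.43 | shift [-0.0178  0.3412  0.0305] turn [0.0009 0.0006 0.5454]
```

```bash
python3 -m handwheel '[[0,0.06,0.01,0,0,0.13],[-0.005,0.12,0.01,0,0,0.27],[-0.01,0.18,0.02,0,0,0.4],[-0.015,0.24,0.03,0,0,0.545],[-0.018,0.3,0.03,0,0,0.545]]'
python3 -m handwheel '[[0,0.02,0.03,0,0,0],[0,0.04,0.06,0,0,0],[0,0.04,0.06,0,0,0]]'
python3 - <<'E'
from h import *
import pickle
o=r.get_obs();f=r.grab_frame('wrist');pickle.dump((o,f),open('wb.pkl','wb'));save('wb',f)
rows([.51,-.1,.24],-0.0)
E
```

```text
clock: 1.4
tcp_pos: [0.4683, 0.1531, 0.2998]
orientation: [3.14, -0.001, -0.002]
contact_force: [1.1, 0.3, -0.6]
grip_width: 0.0594
clock: 1.78
tcp_pos: [0.4666, 0.1111, 0.2383]
orientation: [3.138, -0.006, -0.009]
contact_force: [0.3, -0.2, 0.4]
grip_width: 0.0595
clock 1.82 tcp [0.4677 0.1128 0.2397] xdir -0.12 q7 -0.26 | shift [ 0.0427  0.2127 -0.    ] turn [ 0.0019  0.0029 -0.0022]
```

View pics/wb.png

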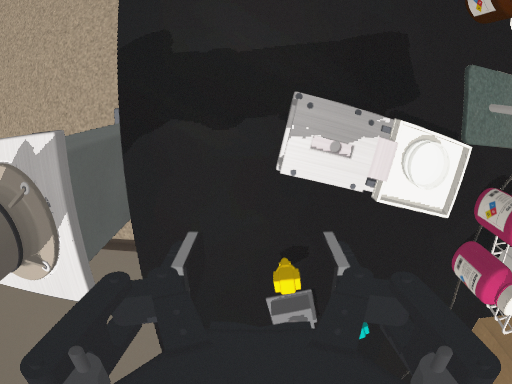

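The strap's top face runs from (297,93) to (372,190), its slot from about (311,141) to (355,152), and a dark spot near (336,147) may be the hole. The yellow look-alike is at (287,278), with the block partly behind it at (292,308). Next I enlarge the slot.

```bash
python3 - <<'E'
from h import *
im=cv2.imread('pics/wb.png')[85:200,270:400]
cv2.imwrite('pics/slot.png',cv2.resize(im,None,fx=5,fy=5,interpolation=cv2.INTER_CUBIC))
E
```

```text
(no output)
```

View pics/slot.png

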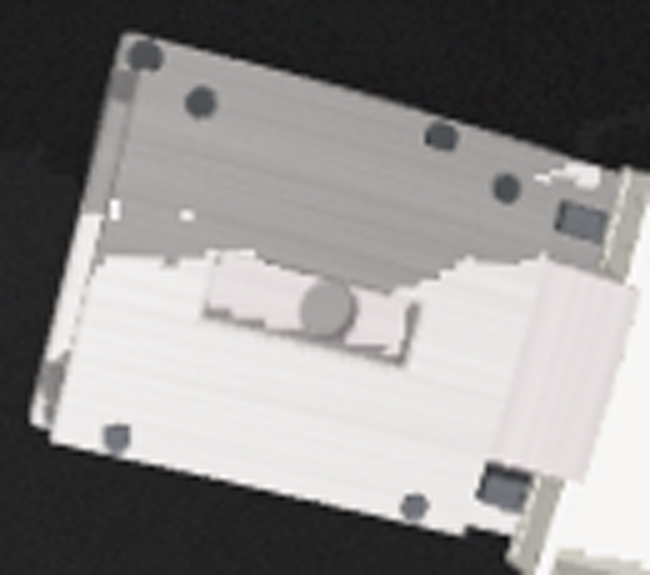

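```bash
python3 - <<'E'
from h import *
import pickle;o,f=pickle.load(open('wb.pkl','rb'))
def g(x,y,z): return atz(*wray(f,o,270+(x+.5)/5-.5,85+(y+.5)/5-.5),z)[:2]
c=[g(*q,.062) for q in((213,253),(203,318),(407,366),(419,303))]
print(np.round(c,4)); A=(c[0]+c[1])/2;B=(c[2]+c[3])/2
ed=[np.degrees(np.arctan2(*(q-p)[::-1])) for p,q in((c[0],c[3]),(c[1],c[2]))]
s=[g(*q,.062) for q in((125,33),(52,440),(610,165),(462,533))];L=(s[3]-s[1]);print('strap edges',np.round(s,4),np.degrees(np.arctan2(L[1],L[0])),np.degrees(np.arctan2(*(s[2]-s[0])[::-1])),(np.degrees(np.arctan2(*(s[0]-s[1])[::-1]))-90))
print('A',A,'B',B,np.linalg.norm(B-A),np.degrees(np.arctan2(*(B-A)[::-1])),ed,[np.linalg.norm(c[0]-c[1]),np.linalg.norm(c[2]-c[3])])
h=g(328,308,.0545);u=(B-A)/np.linalg.norm(B-A);print('hole',h,(h-A)@u,(h-A)@[-u[1],u[0]])
o2,fs=pickle.load(open('f0.pkl','rb'));print(proj(fs['scene'],[[*h,.0545],[*A,.062],[*B,.062]]))
E
python3 -m handwheel '[[0.01,0.05,0,0,0,0],[0.02,0.1,0,0,0,0],[0.03,0.14,0,0,0,0],[0.043,0.175,0,0,0,0],[0.043,0.175,0,0,0,0]]'
python3 - <<'E'
from h import *
import pickle
o=r.get_obs();f=r.grab_frame('wrist');pickle.dump((o,f),open('wp.pkl','wb'));save('wp',f)
im=f['pixels'];cv2.imwrite('pics/wpc.png',cv2.resize(im[80:330,130:390,::-1],None,fx=2.3,fy=2.3,interpolation=cv2.INTER_CUBIC))
E
```

```text
[[0.5227 0.1471]
 [0.5209 0.1327]
 [0.5683 0.1226]
 [0.5702 0.137 ]]
strap edges [[0.5029 0.1944]
 [0.4881 0.1051]
 [0.6153 0.1704]
 [0.5852 0.083 ]] -12.806227686194594 -12.029065634878087 -9.445324073973495
A [0.52180106 0.13989669] B [0.56926739 0.12977732] 0.04853301803947555 -12.03474716836607 [np.float64(-11.994771029323706), np.float64(-12.074823014389091)] [np.float64(0.014497936324093307), np.float64(0.014555661521343844)]
hole [0.55095946 0.13417001] 0.029711575203132768 0.0004788585216626476
[[220.98539858 173.94322926]
 [214.26678058 177.90181546]
 [225.15556001 168.98236607]]
clock: 2.45
tcp_pos: [0.5122, -0.0639, 0.2416]
orientation: [3.139, -0.008, 0.0]
contact_force: [-0.4, 0.1, -0.5]
grip_width: 0.0595
```

View pics/wpc.png

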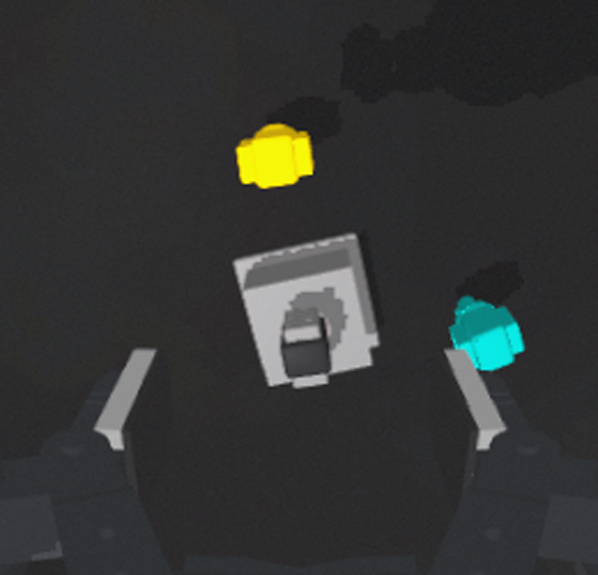

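```bash
python3 - <<'E'
from h import *
import pickle;o,f=pickle.load(open('wp.pkl','rb'))
def g(x,y,z): return atz(*wray(f,o,130+(x+.5)/2.3-.5,80+(y+.5)/2.3-.5),z)[:2]
print('head',g(306,360,.078))
for q in((282,347),(327,341),(330,372),(285,378)):print(np.round(g(*q,.078),4))
for q in((246,290),(352,267),(373,364),(268,386)):print('blk',np.round(g(*q,.04),4))
print('yellow',g(275,160,.05),'turq',g(490,340,.05))
rows([.51,-.145,.16],np.radians(-80))
E
```

```text
head [ 0.51523225 -0.14147435]
[ 0.5034 -0.1342]
[ 0.5256 -0.1311]
[ 0.5273 -0.1484]
[ 0.5046 -0.1516]
blk [ 0.4834 -0.1183]
blk [ 0.5402 -0.1056]
blk [ 0.5533 -0.1635]
blk [ 0.4939 -0.177 ]
yellow [ 0.50049065 -0.04613584] turq [ 0.61715706 -0.14552985]
clock 2.5 tcp [ 0.5116 -0.0621  0.2411] xdir -0.17 q7 0.18 | shift [-0.0013  0.0828  0.0813] turn [ 2.0000e-03 -5.0000e-04  1.3933e+00]
```

Pin axis ≈ (0.515, -0.141), yaw ≈ 8°; the block's yaw ≈ 12°. The crop shows the pin's black head top at (306,360) with grey buttons above and below it, the yellow one at (275,160) and the turquoise one at (490,340). I turn the jaws to ~98° (camera on the near side) and go above the pin.

```bash
python3 -m handwheel '[[0,0.02,0,0,0,-0.17],[0.001,0.04,0.01,0,0,-0.34],[0.002,0.06,0.02,0,0,-0.51],[0.003,0.08,0.03,0,0,-0.68],[0.003,0.08,0.04,0,0,-0.85]]'
python3 -m handwheel '[[0,0,0.01,0,0,-0.17],[0,0,0.02,0,0,-0.34],[0,0,0.03,0,0,-0.51],[0,0,0.04,0,0,-0.68],[0,0,0.04,0,0,-0.86]]'
python3 -m handwheel '[[0,0,0,0,0,0]]'
python3 - <<'E'
from h import *
import pickle
rows([.515,-.141,.13],np.radians(98))
o=r.get_obs();f=r.grab_frame('wrist');pickle.dump((o,f),open('wq.pkl','wb'));save('wq',f)
im=f['pixels'];cv2.imwrite('pics/wqc.png',cv2.resize(im[140:340,180:340,::-1],None,fx=3.,fy=3.,interpolation=cv2.INTER_CUBIC))
E
```

```text
clock: 3.12
tcp_pos: [0.5152, -0.1414, 0.2018]
orientation: [2.859, 1.3, -0.001]
contact_force: [0.2, 0.2, -0.6]
grip_width: 0.0598
clock: 3.75
tcp_pos: [0.5158, -0.1386, 0.1618]
orientation: [2.046, 2.384, -0.001]
contact_force: [0.1, 0.1, 0.0]
grip_width: 0.0596
clock: 3.88
tcp_pos: [0.5166, -0.1365, 0.1624]
orientation: [2.044, 2.385, 0.002]
contact_force: [0.8, 0.0, 0.2]
grip_width: 0.0597
clock 3.88 tcp [ 0.5166 -0.1365  0.1624] xdir 98.79 q7 2.0 | shift [-0.0042 -0.0023  0.0324] turn [ 0.001  -0.0003  0.0138]
```

View pics/wqc.png

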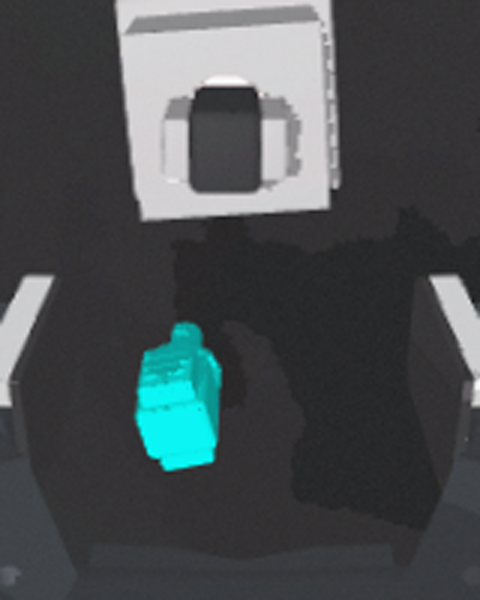

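The crop shows the pin's head top at (226,152) with both grey buttons left and right, square to the jaws. The turquoise look-alike is at (178,400), nearer the camera's far side.

```bash
python3 - <<'E'
from h import *
import pickle;o,f=pickle.load(open('wq.pkl','rb'))
def g(x,y,z): return atz(*wray(f,o,180+(x+.5)/3-.5,140+(y+.5)/3-.5),z)[:2]
c=[g(*q,.078) for q in((190,112),(260,112),(262,191),(188,191))];print(np.round(c,4),np.mean(c,0))
for p,q in((1,0),(2,3),(0,3),(1,2)): d=c[q]-c[p];print(np.degrees(np.arctan2(d[1],d[0])),np.linalg.norm(d))
for q in((165,120),(165,185),(287,125),(285,185)):print('btn',np.round(g(*q,.0745),4))
d=g(287,125,.0745)-g(165,120,.0745)
P=np.mean(c,0);rows([*P,.12],np.radians(98));rows([*P,.045],np.radians(98))
E
```

```text
[[ 0.5047 -0.1523]
 [ 0.5019 -0.1341]
 [ 0.5237 -0.1301]
 [ 0.5267 -0.1499]] [ 0.51426613 -0.14160019]
-81.25145218325535 0.0184413893482018
-81.1795196686449 0.02004736764028068
6.365468304575469 0.022164442791786854
10.520599425497519 0.02213068900437956
btn [ 0.5089 -0.1588]
btn [ 0.5273 -0.1564]
btn [ 0.5053 -0.1262]
btn [ 0.5222 -0.1238]
clock 3.92 tcp [ 0.5167 -0.1363  0.1623] xdir 98.72 q7 2.0 | shift [-0.0049 -0.0032  0.0423] turn [ 0.001  -0.0004  0.0125]
clock 3.92 tcp [ 0.5167 -0.1363  0.1623] xdir 98.72 q7 2.0 | shift [-0.0049 -0.0033  0.1173] turn [ 0.001  -0.0004  0.0125]
```

```bash
python3 -m handwheel '[[-0.005,-0.0025,0.03,0,0,0],[-0.005,-0.0025,0.06,0,0,0],[-0.005,-0.0025,0.085,0,0,0],[-0.005,-0.0025,0.1,0,0,0],[-0.005,-0.0025,0.1,0,0,0]]'
python3 - <<'E'
from h import *
rows([.5147,-.1412,.046],np.radians(98.6))
E
```

```text
clock: 4.55
tcp_pos: [0.5149, -0.1409, 0.0618]
orientation: [-2.046, -2.383, -0.001]
contact_force: [1.1, 0.7, 1.0]
grip_width: 0.0598
clock 4.55 tcp [ 0.5149 -0.1409  0.0618] xdir 98.68 q7 2.08 | shift [-0.0003 -0.0002  0.0158] turn [-0.0004 -0.0009  0.0014]
```

```bash
python3 -m handwheel '[[0,0,0.008,0,0,0],[0,0,0.0155,0,0,0],[0,0,0.0158,0,0,0]]'
python3 -m handwheel '[[0,0,0,0,0,0],[0,0,0,0,0,0],[0,0,0,0,0,0],[0,0,0,0,0,0],[0,0,0,0,0,0]]' 0 32
python3 - <<'E'
from h import *
rows([.5147,-.1412,.14],np.radians(98.6));print(r.get_obs()['contact_force'],r.get_obs()['grip_width'])
E
```

```text
clock: 4.92
tcp_pos: [0.5146, -0.1409, 0.0458]
orientation: [-2.046, -2.382, -0.0]
contact_force: [0.0, -0.2, -0.8]
grip_width: 0.0598
clock: 5.55
tcp_pos: [0.515, -0.1412, 0.0468]
orientation: [-2.047, -2.382, -0.001]
contact_force: [-2.1, 1.2, 8.8]
grip_width: 0.0245
clock 5.55 tcp [ 0.515  -0.1412  0.0468] xdir 98.65 q7 2.09 | shift [ 0.0001 -0.0003 -0.0932] turn [ 0.0001 -0.001   0.0009]
[-2.14026777  1.21278433  8.81607252] 0.02452780322053066
```

```bash
python3 -m handwheel '[[0,0,0,0,0,0],[0,0,0,0,0,0]]'
python3 - <<'E'
from h import *
f=r.grab_frame('wrist');save('wg',f)
im=f['pixels'];cv2.imwrite('pics/wgc.png',cv2.resize(im[170:384,160:360,::-1],None,fx=2.7,fy=2.7,interpolation=cv2.INTER_CUBIC))
print(r.get_obs()['contact_force'],r.get_obs()['grip_width'],r.get_obs()['moment'])
E
```

```text
clock: 5.8
tcp_pos: [0.515, -0.1412, 0.0469]
orientation: [-2.047, -2.382, -0.001]
contact_force: [-0.4, -0.7, 2.3]
grip_width: 0.0243
[-0.67918466  0.05289212  2.03105663] 0.024413842274077495 [0.02107131 0.09323419 0.00399511]
```

View pics/wgc.png

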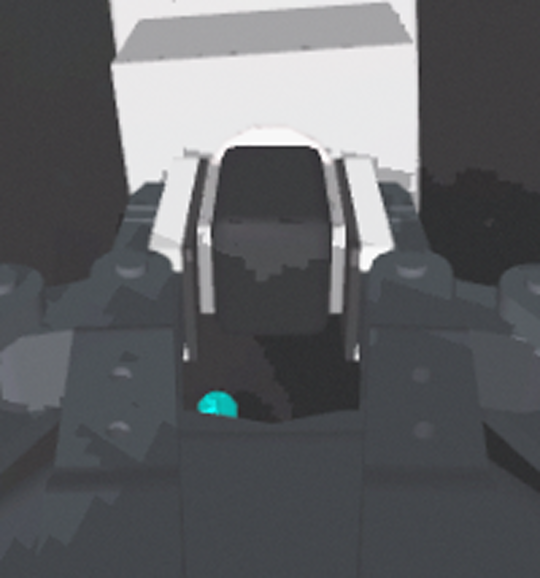

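The view shows the pads squarely on both buttons, which look pressed against the head. The 24 mm reading is a bit under the nominal 28 mm, probably pad compression. Lifting straight up.

```bash
python3 -m handwheel '[[0,0,-0.01,0,0,0],[0,0,-0.03,0,0,0],[0,0,-0.055,0,0,0],[0,0,-0.085,0,0,0],[0,0,-0.11,0,0,0]]'
python3 -m handwheel '[[0,0,0,0,0,0],[0,0,0,0,0,0],[0,0,0,0,0,0]]'
python3 - <<'E'
from h import *
o=r.get_obs();print(o['contact_force'],o['grip_width'],o['moment'])
print('slot centre of hole');rows([.55096-.0001,.13417-.0005,.16],np.radians(78))
f=r.grab_frame('side');save('side2',f);g=r.grab_frame('scene');save('scene2',g)
q=proj(f,[o['tcp_pos']])[0].astype(int);q2=proj(g,[o['tcp_pos']])[0].astype(int);print(q,q2)
def c(im,q): return cv2.resize(im[max(q[1]-40,0):,...][:80,max(q[0]-50,0):][:,:100,::-1],(400,320),interpolation=cv2.INTER_CUBIC)
cv2.imwrite('pics/lift.png',np.hstack([c(g['pixels'],q2),c(f['pixels'],q)]))
E
```

```text
clock: 6.48
tcp_pos: [0.5151, -0.1414, 0.1584]
orientation: [2.048, 2.382, 0.002]
contact_force: [0.9, -0.1, -1.3]
grip_width: 0.0243
clock: 6.85
tcp_pos: [0.5142, -0.1412, 0.1573]
orientation: [-2.047, -2.381, 0.0]
contact_force: [-0.3, 0.7, -1.6]
grip_width: 0.0248
[-0.33306944  0.7093317  -1.59692267] 0.02476447749708668 [0.02477546 0.02001001 0.0005677 ]
slot centre of hole
clock 6.85 tcp [ 0.5142 -0.1412  0.1573] xdir 98.64 q7 2.02 | shift [ 0.2662  0.0775 -0.0024] turn [-0.0014 -0.0011  0.3603]
[266 137] [299 194]
```

View pics/lift.png

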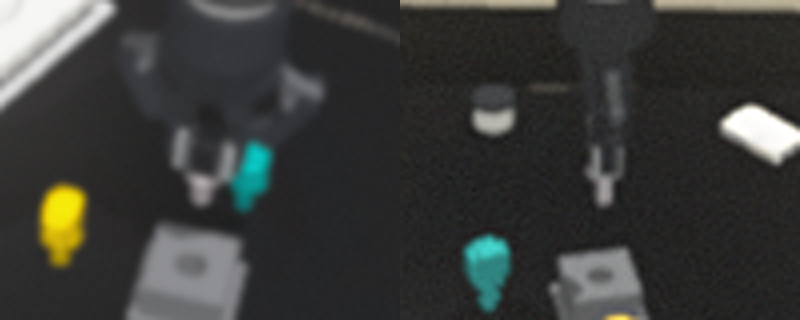

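Both views show the pin hanging upright in the jaws, clear of the block, and the look-alikes undisturbed. Moving over to the slot.

```bash
python3 -m handwheel '[[0.045,0.013,0,0,0,0.07],[0.095,0.026,0,0,0,0.14],[0.15,0.04,0,0,0,0.22],[0.2,0.04,0,0,0,0.3],[0.24,0.04,0,0,0,0.36]]'
python3 -m handwheel '[[0,0,0,0,0,0],[0,0,0,0,0,0]]'
python3 - <<'E'
from h import *
import pickle
rows([.55086,.13367,.14],np.radians(78))
o=r.get_obs();f=r.grab_frame('wrist');pickle.dump((o,f),open('ws.pkl','wb'));save('ws',f)
im=f['pixels'];cv2.imwrite('pics/wsc.png',cv2.resize(im[110:310,150:370,::-1],None,fx=3,fy=3,interpolation=cv2.INTER_CUBIC))
E
```

```text
clock: 7.58
tcp_pos: [0.5173, 0.1043, 0.1571]
orientation: [-2.44, -1.975, 0.002]
contact_force: [-0.0, -0.7, -0.4]
grip_width: 0.0246
clock: 7.82
tcp_pos: [0.5171, 0.1038, 0.1567]
orientation: [-2.44, -1.976, 0.003]
contact_force: [0.4, -0.0, -0.8]
grip_width: 0.0245
clock 7.83 tcp [0.5171 0.1038 0.1567] xdir 78.01 q7 1.19 | shift [0.0363 0.0269 0.0166] turn [-0.0027  0.0006  0.0002]
```

View pics/wsc.png

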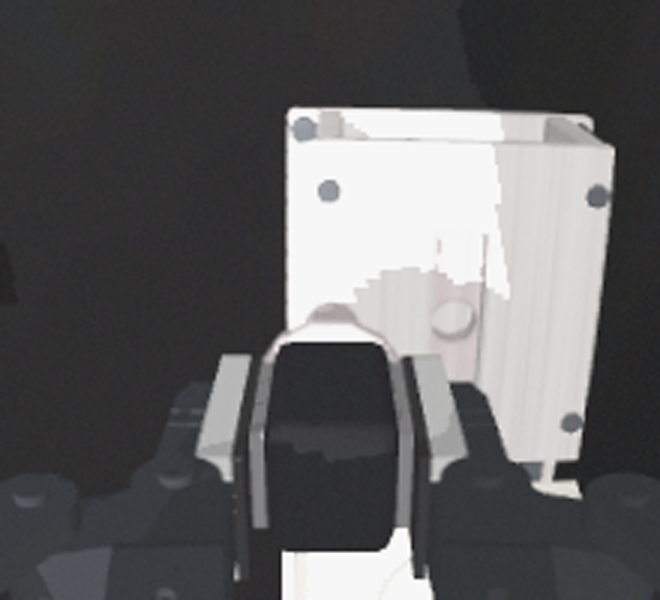

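The view shows the slot's near end at about (461,233) with its edges at x≈436 and 486, the light round hole at (453,318), and the pin's head at (331,450) held square in the pads.

```bash
python3 - <<'E'
from h import *
import pickle;o,f=pickle.load(open('ws.pkl','rb'))
px=lambda x,y:(150+(x+.5)/3-.5,110+(y+.5)/3-.5)
g=lambda x,y,z: atz(*wray(f,o,*px(x,y)),z)[:2]
nl,nr=g(435,233,.062),g(485,233,.062);fl,fr=g(431,320,.062),g(477,375,.062)
A=(nl+nr)/2;u=np.array([np.cos(np.radians(-12)),np.sin(np.radians(-12))]);v=np.array([-u[1],u[0]])
print('width',np.linalg.norm(nl-nr),'A',A,'edges dir',[np.degrees(np.arctan2(*(q-p)[::-1])) for p,q in((nl,fl),(nr,fr))])
for n,q in dict(nl=nl,nr=nr,fl=fl,fr=fr,hole=g(453,318,.0545),old=np.array([.55096,.13417]),oldA=np.array([.5218,.1399])).items(): print(n,np.round(q,4),'slotxy rel new A',np.round([(q-A)@u,(q-A)@v],4))
# pin axis in tool frame at head top
Rt,p=tool(o)
for q in((282,343),(386,343),(267,432),(395,432),(392,550),(283,550),(332,306)):
    c,d=wray(f,o,*px(*q));t=[ (Rt.T@(atz(c,d,p[2]+h)-p)).round(4)[:2] for h in(.031,-.003)];print(q,t)
E
```

```text
width 0.014191529556059306 A [0.52181958 0.13935243] edges dir [np.float64(-12.41315360678022), np.float64(-11.766374297498782)]
nl [0.5203 0.1324] slotxy rel new A [ 0.     -0.0071]
nr [0.5233 0.1463] slotxy rel new A [-0.      0.0071]
fl [0.546  0.1268] slotxy rel new A [ 0.0262 -0.0073]
fr [0.5665 0.1373] slotxy rel new A [0.0441 0.0073]
hole [0.55   0.1336] slotxy rel new A [0.0287 0.0002]
old [0.551  0.1342] slotxy rel new A [0.0296 0.001 ]
oldA [0.5218 0.1399] slotxy rel new A [-0.0001  0.0005]
(282, 343) [array([-0.0068, -0.0251]), array([-0.0089, -0.01  ])]
(386, 343) [array([ 0.0074, -0.0251]), array([ 0.0096, -0.01  ])]
(267, 432) [array([-0.0093, -0.0111]), array([-0.0121,  0.0084])]
(395, 432) [array([ 0.009 , -0.0111]), array([0.0118, 0.0083])]
(392, 550) [array([0.0093, 0.0102]), array([0.0121, 0.0361])]
(283, 550) [array([-0.0075,  0.0102]), array([-0.0098,  0.0361])]
(332, 306) [array([ 0.    , -0.0306]), array([ 0.    , -0.0171])]
```

```bash
python3 -m handwheel '[[0.012,0.01,0.0,0,0,0],[0.025,0.02,0.0,0,0,0],[0.0362,0.0265,0.015,0,0,0],[0.0362,0.0265,0.03,0,0,0],[0.0362,0.0265,0.04,0,0,0]]'
python3 -m handwheel '[[0,0,0,0,0,0],[0,0,0,0,0,0]]'
python3 - <<'E'
from h import *
rows([.5507,.1335,.108],np.radians(78));print(r.get_obs()['contact_force'])
E
```

```text
clock: 8.5
tcp_pos: [0.5494, 0.1323, 0.1147]
orientation: [-2.441, -1.974, 0.008]
contact_force: [-1.0, -0.7, -1.3]
grip_width: 0.024
clock: 8.75
tcp_pos: [0.5492, 0.1319, 0.1147]
orientation: [-2.442, -1.973, 0.008]
contact_force: [0.1, -0.4, -1.1]
grip_width: 0.0242
clock 8.75 tcp [0.5492 0.1319 0.1147] xdir 77.9 q7 1.19 | shift [0.0019 0.0011 0.0067] turn [-0.0051  0.0027 -0.0018]
[ 0.14931576 -0.38260099 -1.14722844]
```

```bash
python3 -m handwheel '[[0.001,0.0005,0.002,-0.003,0.001,0],[0.0019,0.0011,0.004,-0.005,0.0027,-0.0018],[0.0019,0.0011,0.006,-0.005,0.0027,-0.0018],[0.0019,0.0011,0.008,-0.005,0.0027,-0.0018],[0.0019,0.0011,0.009,-0.005,0.0027,-0.0018]]'
python3 -m handwheel '[[0,0,0,0,0,0]]'
python3 - <<'E'
from h import *
rows([.5507,.1335,.1],np.radians(78));print(r.get_obs()['contact_force'])
E
```

```text
clock: 9.38
tcp_pos: [0.5506, 0.1335, 0.1055]
orientation: [-2.441, -1.977, 0.0]
contact_force: [-0.0, 0.4, -0.7]
grip_width: 0.0245
clock: 9.5
tcp_pos: [0.5506, 0.1334, 0.1054]
orientation: [-2.442, -1.977, 0.001]
contact_force: [-0.8, -0.3, -2.8]
grip_width: 0.024
clock 9.5 tcp [0.5506 0.1334 0.1054] xdir 77.99 q7 1.19 | shift [0.0001 0.0001 0.0054] turn [-0.0004  0.0002 -0.0002]
[-0.75093717 -0.29936882 -2.80851729]
```

```bash
python3 -m handwheel '[[0,0,0.0012,0,0,0],[0,0,0.0024,0,0,0],[0,0,0.0036,0,0,0],[0,0,0.0048,0,0,0],[0,0,0.006,0,0,0]]'
python3 -m handwheel '[[0,0,0.001,0,0,0],[0,0,0.002,0,0,0],[0,0,0.003,0,0,0],[0,0,0.0035,0,0,0]]'
```

```text
clock: 10.12
tcp_pos: [0.5506, 0.1334, 0.0993]
orientation: [-2.441, -1.977, 0.001]
contact_force: [0.4, 0.2, -1.3]
grip_width: 0.0248
clock: 10.62
tcp_pos: [0.5505, 0.1334, 0.0957]
orientation: [-2.441, -1.977, 0.001]
contact_force: [-0.4, -0.6, -2.2]
grip_width: 0.0245
```

Nose is in the slot without force. Going on toward the tongue, in small steps.

```bash
python3 -m handwheel '[[0,0,0.001,0,0,0],[0,0,0.002,0,0,0],[0,0,0.003,0,0,0]]'
python3 -m handwheel '[[0,0,0.0008,0,0,0],[0,0,0.0016,0,0,0],[0,0,0.0024,0,0,0]]'
```

```text
clock: 11.0
tcp_pos: [0.5505, 0.1334, 0.0927]
orientation: [-2.441, -1.977, 0.001]
contact_force: [0.3, 0.6, -1.2]
grip_width: 0.0246
clock: 11.38
tcp_pos: [0.5505, 0.1334, 0.0902]
orientation: [-2.441, -1.977, 0.001]
contact_force: [0.6, -0.4, -1.2]
grip_width: 0.0246
```

```bash
python3 -m handwheel '[[0,0,0.0007,0,0,0],[0,0,0.0014,0,0,0]]'
```

```text
clock: 11.62
tcp_pos: [0.5505, 0.1334, 0.0888]
orientation: [-2.441, -1.977, 0.001]
contact_force: [0.6, -0.4, -1.8]
grip_width: 0.0246
```

```bash
python3 -m handwheel '[[0,0,0.001,0,0,0],[0,0,0.002,0,0,0],[0,0,0.003,0,0,0]]'
python3 -m handwheel '[[0,0,0.001,0,0,0],[0,0,0.002,0,0,0],[0,0,0.003,0,0,0]]'
```

```text
clock: 12.0
tcp_pos: [0.5505, 0.1334, 0.0857]
orientation: [-2.441, -1.977, 0.001]
contact_force: [0.5, 0.4, -1.8]
grip_width: 0.0243
clock: 12.38
tcp_pos: [0.5505, 0.1334, 0.0826]
orientation: [-2.441, -1.977, 0.001]
contact_force: [0.1, 0.3, -1.8]
grip_width: 0.024
```

```bash
python3 -m handwheel '[[0,0,0.001,0,0,0],[0,0,0.002,0,0,0],[0,0,0.003,0,0,0]]'
```

```text
clock: 12.75
tcp_pos: [0.5505, 0.1334, 0.0796]
orientation: [-2.441, -1.977, 0.001]
contact_force: [-0.4, 0.4, -1.8]
grip_width: 0.0244
```

```bash
python3 -m handwheel '[[0,0,0.0012,0,0,0],[0,0,0.0024,0,0,0],[0,0,0.0036,0,0,0],[0,0,0.0048,0,0,0],[0,0,0.006,0,0,0]]'
python3 -m handwheel '[[0,0,0.0006,0,0,0],[0,0,0.0012,0,0,0],[0,0,0.0018,0,0,0]]'
```

```text
clock: 13.38
tcp_pos: [0.5505, 0.1334, 0.0735]
orientation: [-2.441, -1.977, 0.001]
contact_force: [-1.0, -0.5, -1.3]
grip_width: 0.0243
clock: 13.75
tcp_pos: [0.5506, 0.1334, 0.0717]
orientation: [-2.441, -1.977, 0.001]
contact_force: [-0.1, -0.3, -1.6]
grip_width: 0.0243
```

```bash
python3 -m handwheel '[[0,0,0.0006,0,0,0],[0,0,0.0012,0,0,0]]'
```

```text
clock: 14.0
tcp_pos: [0.5505, 0.1334, 0.0705]
orientation: [-2.441, -1.977, 0.001]
contact_force: [0.6, 0.5, -1.0]
grip_width: 0.0245
```

```bash
python3 -m handwheel '[[0,0,0.0006,0,0,0],[0,0,0.0012,0,0,0]]'
```

```text
clock: 14.25
tcp_pos: [0.5506, 0.1334, 0.0692]
orientation: [-2.441, -1.977, 0.001]
contact_force: [0.3, -0.3, -2.3]
grip_width: 0.0243
```

```bash
python3 -m handwheel '[[0,0,0.0006,0,0,0]]'
```

```text
clock: 14.38
tcp_pos: [0.5506, 0.1335, 0.0689]
orientation: [-2.441, -1.977, 0.001]
contact_force: [-2.1, -1.1, 5.9]
grip_width: 0.0241
```

```bash
python3 -m handwheel '[[0,0,0.0006,0,0,0]]'
```

```text
clock: 14.5
tcp_pos: [0.5506, 0.1335, 0.0688]
orientation: [-2.441, -1.976, 0.001]
contact_force: [-2.8, -0.0, 8.0]
grip_width: 0.0243
```

Contact came exactly at the expected collar height (TCP 0.0689), about 8–9 N. I hold briefly, then release.

```bash
python3 -m handwheel '[[0,0,0,0,0,0],[0,0,0,0,0,0]]'
python3 -m handwheel '[[0,0,0,0,0,0],[0,0,0,0,0,0],[0,0,0,0,0,0],[0,0,0,0,0,0]]' 0.6
python3 -m handwheel '[[0,0,-0.01,0,0,0],[0,0,-0.03,0,0,0],[0,0,-0.06,0,0,0],[0,0,-0.09,0,0,0],[0,0,-0.12,0,0,0]]'
python3 -m handwheel '[[0,-0.04,0,0,0,0],[0,-0.06,0,0,0,0],[0,-0.06,0,0,0,0]]'
python3 - <<'E'
from h import *
import pickle
o=r.get_obs();f=r.grab_frame('wrist');pickle.dump((o,f),open('we.pkl','wb'))
s=r.grab_frame('side')
a=cv2.resize(f['pixels'][130:330,160:360,::-1],(400,400),interpolation=cv2.INTER_CUBIC)
b=cv2.resize(s['pixels'][180:260,210:290,::-1],(400,400),interpolation=cv2.INTER_CUBIC)
cv2.imwrite('pics/end.png',np.hstack([a,b]))
E
```

```text
clock: 14.75
tcp_pos: [0.5507, 0.1334, 0.0689]
orientation: [-2.441, -1.976, 0.0]
contact_force: [1.1, 0.2, 0.8]
grip_width: 0.0246
clock: 15.25
tcp_pos: [0.5508, 0.1335, 0.0689]
orientation: [-2.441, -1.976, 0.0]
contact_force: [-0.8, -0.5, -0.1]
grip_width: 0.0513
clock: 15.88
tcp_pos: [0.5509, 0.1334, 0.1907]
orientation: [-2.442, -1.976, -0.001]
contact_force: [0.4, 0.4, 0.3]
grip_width: 0.0512
clock: 16.25
tcp_pos: [0.4912, 0.1463, 0.1914]
orientation: [-2.44, -1.978, -0.002]
contact_force: [-0.8, -0.7, -0.2]
grip_width: 0.0513
```

View pics/end.png

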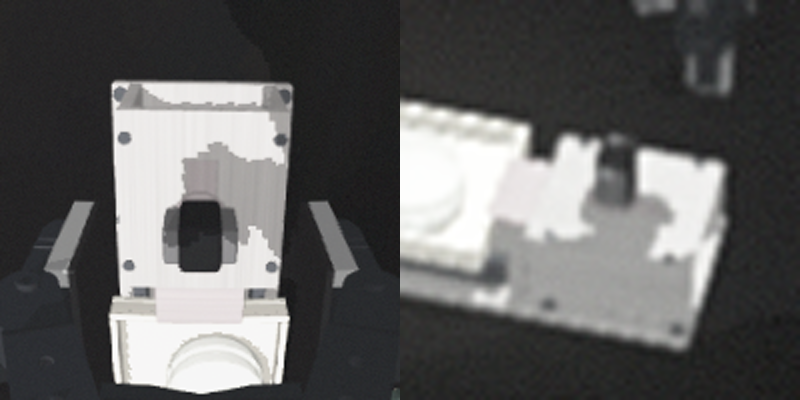

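The pin stands upright with its collar on the strap. The button faces span 75 px against 44 px for the head, which matches 34/20 mm, so both buttons are out. The gripper is clear.

```bash
python3 -c "
from bench import r
print(r.hand_in())"
```

```text
the job is handed in; nothing more can be done
None
```

The tray is locked to its bracket: the pin went through slot and tongue, was released, and the job was handed in at about 16 s of the 67 s. The hand-in gives no verdict.

**What I did:** I lifted the black-headed pin out of the grey block with both buttons squeezed. The tongue's hole was visible in the wrist camera, about 29 mm along the slot, so I lowered the pin straight into it. I did not have to feel along the slot.

**Last checks:**
- **Seating:** I met no resistance until the collar touched at the expected height. I read about 8 N there, the most I saw on the way down. I held for about 0.35 s before opening.
- **After release:** The pictures show the pin upright with its collar on the strap. The button span is about 1.7 times the head, so both are sprung out. The gripper is clear of everything.
- **Disagreement:** The finger opening read about 24.5 mm while holding the pin, against 28 mm for squeezed buttons. I put this down to pad compression, since the pictures showed the pads square on both buttons.
- **Not re-checked:** I did not measure the jar, dropper or tape again. The arm never went near them at low height.

I viewed 11 pictures, one over the budget of 10.

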